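# Close up the plate station: carrier in, fastener lined up, cover held down

### The arm

A 6-joint arm with a two-finger parallel gripper is mounted at the origin on the work surface. World frame = base frame: x ahead of the robot, y to its left, z up, the work surface at z = 0. Lengths are in m, angles in degrees, forces in N, time in s.
With the tool pointing down it reaches from about 0.375 to 0.9 m from the base axis. Payload 3.1 kg.
Tool frame: the origin (TCP) lies at the very end of the fingers, on their centre line; the grasp point (between the pads) lies 19 mm behind it; z points along the fingers, y is the direction in which the jaws open and shut (so a half turn about z gives the same grasp; the last joint's range is limited). The gripper opens to 87 mm and grips with 3 to 60 N. Pads are 19 mm wide; open, the fingers measure 117 mm over their backs; the gripper's body (75 mm by 190 mm) begins 51 mm behind the grasp point.
Start: joints at [53.829, 30.224, 82.088, -0, 67.689, -10.227], TCP at [0.273, 0.562, 0.223] pointing down, gripper open.
Joint ranges: [-176.69, 176.69], [-43.24, 126.21], [12.49, 139.97], [-82, 262], [0, 151.66], [-163.58, 163.58]. Speed limits (degrees/s): [159.86, 159.86, 180, 180, 180, 180].

### API

Orientations are given as a 3x3 rotation matrix whose columns are the frame's x, y, z axes.
In Python, from rig import read_state, capture, hand_in gives the robot as it stands. The module is installed in compiled form; this text tells all that it offers.
- The arm moves only by the tool send_rows, never from a script. Its argument "moves" is one flat list of numbers, 7 for each row, row after row: the turn, a rotation vector about the world's x, y, z in degrees, then the shift along the world's x, y, z in cm, then the gripper's target within -1 to 1 (fully open at 1, half-way at 0, shut at -1). In form: [rx, ry, rz, tx, ty, tz, hand, rx, ry, rz, tx, ty, tz, hand, ...]. A call has 1 to 20 rows; each row shifts and turns the commanded pose from where the row before left it; what a row does not reach is not made up. A row lasts 1/10 s, in which the tool goes at most 50 mm and 8.59 degrees, less where a joint would pass 70% of its speed; a pose out of reach is approached as far as the arm can. A call with a gripper value outside its range is refused whole. The fingers move at their own pace and stop on an object; the grip force is fixed at half the most. Time passes only in rows, so rows that do not move let the fingers close. It gives the time, the measured TCP pose, the force and the opening at its end, in the units of the state.
- read_state(): the state, without advancing time (a new reading comes with each control period).
- capture(name): name is "side" or "top"; returns a dict with "pixels" (384x512x3 uint8, red, green, blue), "vertical_fov" (degrees; the focal length in pixels is half the picture's height over the tangent of half this angle, whatever the lens; pixels are square), "cx", "cy" (the principal point, pixels), "rvec" (rotation vector, rad) and "tvec" (3), from world to camera coordinates, as OpenCV has them. Camera axes: x right, y down, z forward; pixel columns grow to the right and rows downward; lengths in m; the calibration is good to about 2 mm. A picture is of the moment at which its call begins. There is no depth.
- hand_in(): hands the job in, once; it reports no verdict.
The state is a dict: "time_s": time; "joint_positions": joint angles; "qvel": joint speeds; "tau": joint torques, N m; "position": TCP position; "tcp_rot": TCP orientation; "force": force on the tool from outside, world axes, zero at the start; "moment": the same for the moment, N m; "opening": opening from 0.0 (shut) to 1.0 (fully open).
Only numpy, scipy, OpenCV 4.12 (cv2) and the standard library are available. Lean on these libraries where they do the work, as an engineer would, in place of code of your own. Each camera call takes 0.05 s, during which the arm holds its last target.

### The job

Close up the microplate station on the bench: first push the plate carrier along its rail, under the cover, until it drops into its detent at the far end of the slide. Then turn the winged quarter-turn fastener on the cover until its slot lines up with the two dark marks beside it, and after that press the sprung cover down flush on its frame. Finish while still holding the cover pressed down (do not let go, it springs up), and do not knock about the things standing around the station.

Things in the scene. Friction and masses are not known exactly. Their poses are not given: they have to be found in the camera images.
- station: White microplate station, fixed to the bench. Origin on the bench under the centre of the square cover; y runs along the rail, the way the carrier is pushed home; x is level, across the rail, away from the robot at yaw 0; z up. Base plate 190 (x) by 370 mm (y -270 to +100), 10 high. Posts carry a 170 mm square frame, its top 70 mm over the bench; the aluminium cover floats above it.
- carrier (a joint): Slide of the grey plate carrier along the station's +y, m: 0 fully out, 0.120 home in the detent, hard stop 0.124. Starts at 0 to 0.04. Friction 1.5 N; a sprung ball makes the last 15 mm before home stiffer (up to about 8 N), then it snaps in and stays within about 1 mm.
- carrier_tab (a point): Push tab at the carrier's outer (-y) end: upright grey plate 56 mm wide (station x), 10 thick (y), from 24 to 66 mm over the bench. This point: middle of the top edge of its outer face, the face to push on; moves with the carrier, at station y = -110 mm when home. Outside (-y of) the tab there is only the 10 mm base plate with rails 18 mm high.
- fastener (a joint): Quarter-turn fastener angle, rad, positive counter-clockwise from above; 0 = slot and wing along the station's y, in line with the two dark marks. Starts at 0.55 to 1.4: turn it clockwise, the short way, to 0. Stops at -0.35 and 1.75. Friction 0.05 N m, stays where left. If off by over about 0.2 its cross pin lands on the frame and the cover stops after 2 to 3 mm.
- fastener_wing (a point): Centre of the top of the fastener's upright steel wing, on the turning axis (station x -35 mm, y 0). Wing 34 mm long, 12 thick, 24 high, on a disc 40 across and 4 high on the cover; its top is 28 mm above the cover, 116 above the bench with the cover up. The dark slot runs along its top. Axes: y along the wing, x across, z up; turns with it.
- cover (a joint): Travel of the cover downwards, m: 0 up (start), 0.010 flush on the frame (hard stop). Springs push it up: about 7.5 N starts it down, 13.5 N holds it flush. It stays level wherever it is pressed.
- cover_pad (a point): Centre of a flat round black pad, 34 mm across, on top of the aluminium cover (168 by 168 by 8 mm): the place to press. 89 mm above the bench with the cover up, 79 flush. Station x +38 mm, y 0 (73 mm from the fastener's axis). Moves with the cover.
- tip_box: Bystander: loose box of pipette tips, 85 by 120 by 57 mm, on the far side of the station. Origin at the centre of its underside.
- jar: Bystander: loose small jar, 48 mm across, 65 mm high, on the far side of the rail. Origin at the centre of its underside.
- tube_rack: Bystander: loose green tube rack, 60 by 130 mm, 66 mm high over its tubes, on the robot's side of the station. Origin at the centre of its underside.
- tweezers: Bystander: loose steel tweezers, 135 by 14 by 8 mm, lying on the bench on the robot's side of the rail, along the rail. Origin near its middle, on the bench.

How it is judged (in metres and radians):
On the way, in this order (a step that is already met when the one before it is completed fails the run):
1. the carrier sits in its detent, home on the rail (value of joint carrier between 0.115 and 0.1245 m), for 0.2 s.
2. the fastener's slot lines up with the marks (value of joint fastener between -0.2 and 0.2 rad), for 0.2 s.
At the end, for the whole second after the job is handed in: The carrier is within about 5 mm of its detent, the fastener's slot within 0.2 rad (11 degrees) of the marks, and the cover is held by the robot pressed at least 8.5 of its 10 mm down, all through the last second (all of step 1 and all of step 2 and value of joint cover above 0.0085 m and contact force between any of the fingers, the arm and anything else above 4 N); the arm keeps its last pose, push and grip.
It fails at once if a thing standing around the station is pushed more than 40 mm (distance of any of tip_box, jar, tube_rack, tweezers from where it was at the start of the episode above 0.04 m).
It also fails if it takes over 64 s, if anything falls off the work surface, if the arm or the gripper's body presses on something with over 40 N, if the wrist force passes 120 N, or if a joint passes its speed limit or range.

## Working session

There is one attempt and no reset: what is moved stays moved. The work goes in short steps, Python scripts to look and compute and a tool call to move; the robot and the scene stay as the last step left them, time stands still between calls to the robot, and variables do not carry over. Pictures are saved under pics/ and viewed, and the job is handed in when it is done.

Besides the shell and the picture viewer there is one more tool, called after "Request:" by a JSON object that holds its "api" and its "payload", one argument or row to a line. send_rows: Moves the arm, as the interface text tells. Its arguments: {"type":"object","properties":{"moves":{"type":"array","items":{"type":"number"}}},"required":["moves"]}

```bash
mkdir -p pics
cat > h.py <<'E'
import numpy as np, cv2
from rig import read_state, capture, hand_in
def K(c):
    h=c["pixels"].shape[0]; f=h/2/np.tan(np.radians(c["vertical_fov"])/2)
    return np.array([[f,0,c["cx"]],[0,f,c["cy"]],[0,0,1]])
def RT(c): return cv2.Rodrigues(np.array(c["rvec"],float))[0],np.array(c["tvec"],float).reshape(3)
def onz(c,uv,z):
    R,t=RT(c); d=R.T@np.linalg.solve(K(c),[uv[0],uv[1],1.]); o=-R.T@t
    return o+d*(z-o[2])/d[2]
def proj(c,P):
    return cv2.projectPoints(np.array(P,float).reshape(-1,3),np.array(c["rvec"],float),np.array(c["tvec"],float),K(c),None)[0].reshape(-1,2)
def save(c,n,s=1.5,roi=None):
    im=c["pixels"][:,:,::-1]
    if roi: x0,y0,x1,y1=roi; im=im[y0:y1,x0:x1]
    cv2.imwrite("pics/"+n,cv2.resize(im,None,fx=s,fy=s,interpolation=cv2.INTER_CUBIC))
E
python3 - <<'E'
from h import *
for n in("top","side"):
    c=capture(n); save(c,n+"0.png"); np.save(n+"0.npy",c,allow_pickle=True); R,t=RT(c); print(n,-R.T@t,c["vertical_fov"])
s=read_state(); print(s)
E
```

```text
top [0.52195277 0.00323525 0.90492853] 54.56535354806667
side [ 0.45938432 -0.42678931  0.63416032] 56.031861082749884
{'time_s': 0.1, 'joint_positions': array([ 5.38279185e+01,  3.02739142e+01,  8.21493147e+01, -2.86185003e-03,
        6.76870435e+01, -1.02280630e+01]), 'qvel': array([ 0.04011962, -0.15505284, -0.20022388,  0.05502923, -0.07673461,
       -0.04463131]), 'tau': array([-5.27197208e-04, -4.40982842e+01, -1.77150947e+01,  6.34831167e-02,
        5.34281053e-02, -4.27618772e-05]), 'position': array([0.27303597, 0.56148198, 0.22166502]), 'tcp_rot': array([[-8.99230086e-01,  4.37474623e-01, -1.09863009e-03],
       [ 4.37475902e-01,  8.99228745e-01, -1.58091510e-03],
       [ 2.96309516e-04, -1.90223061e-03, -9.99998147e-01]]), 'force': array([-0.35288077,  0.15747874,  0.63635465]), 'moment': array([-0.05087196, -0.0615261 ,  0.00378123]), 'opening': 1.0035831233541044}
```

View pics/top0.png

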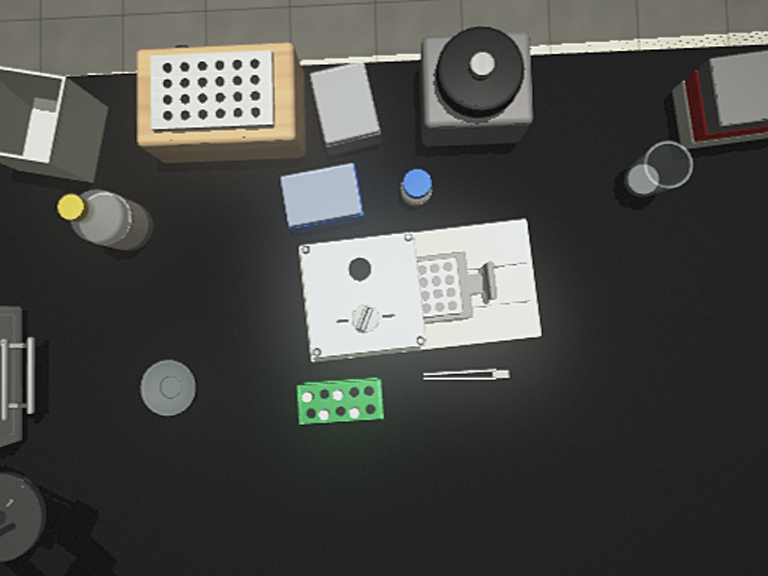

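View pics/side0.png

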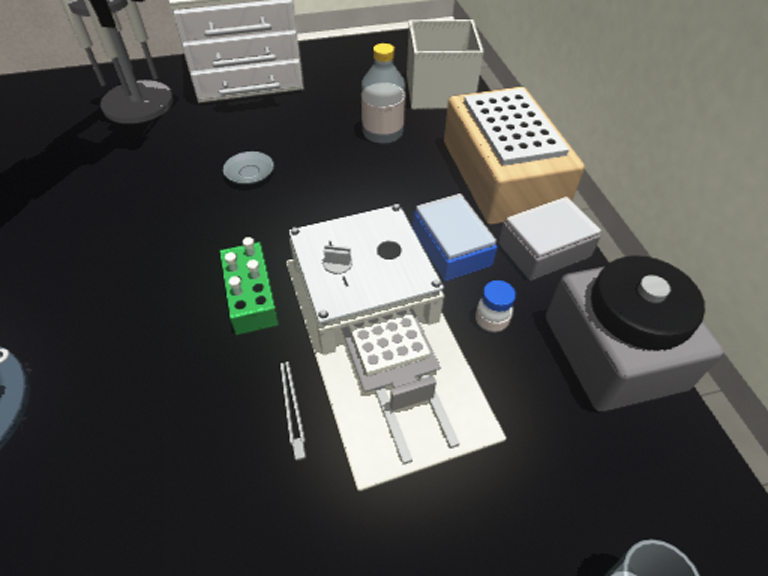

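The top view shows the pad at about (360,269), the wing at (366,318) and the tab at (488,283), in ×1.5 pixels. The +y end of the station is on the left. Next I'll measure these properly.

Run:
```python
from h import *
T=np.load("top0.npy",allow_pickle=True).item(); S=np.load("side0.npy",allow_pickle=True).item()
def blob(c,seed,m):
    n,l,st,ce=cv2.connectedComponentsWithStats(m.astype(np.uint8)); k=l[int(seed[1]),int(seed[0])]; return ce[k],st[k],(l==k)
for c,seed in((T,(240,179)),(S,(259,166))):
    g=c["pixels"].max(2); ce,st,_=blob(c,seed,g<90); print("pad",ce,st,onz(c,ce,.089))
# white outline of station in top
g=T["pixels"].min(2); _,_,m=blob(T,(330,200),(g>140))
m=cv2.morphologyEx(m.astype(np.uint8),cv2.MORPH_CLOSE,np.ones((5,5)))
ct=max(cv2.findContours(m,0,2)[0],key=cv2.contourArea)
ap=cv2.approxPolyDP(ct,4,True).reshape(-1,2); print(ap.tolist())
for p in ap: print(p,onz(T,p,.010)[:2].round(4),onz(T,p,.088)[:2].round(4))
save(T,"top_z.png",6,(195,140,365,245)); 
save(S,"side_z.png",5,(185,130,335,250))
```

```text
pad [228.11723148  98.17354011] [    0     0   512   338 52230] [0.77743177 0.08258985 0.089     ]
pad [259.03623188 166.5942029 ] [252 161  15  12 138] [0.59558746 0.05733357 0.089     ]
[[350, 146], [200, 164], [207, 240], [360, 223]]
[350 146] [ 0.6746 -0.2001] [ 0.6613 -0.1824]
[200 164] [0.6426 0.1626] [0.6321 0.1487]
[207 240] [0.4583 0.1493] [0.4639 0.1366]
[360 223] [ 0.4899 -0.2164] [ 0.4927 -0.1973]
```

Run:
```python
from h import *
T=np.load("top0.npy",allow_pickle=True).item(); S=np.load("side0.npy",allow_pickle=True).item()
save(T,"top_z1.png",8,(200,145,290,245)); save(T,"top_z2.png",8,(275,145,365,215)); save(S,"side_z1.png",5,(185,130,335,250))
```

```text
(no output)
```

View pics/top_z1.png

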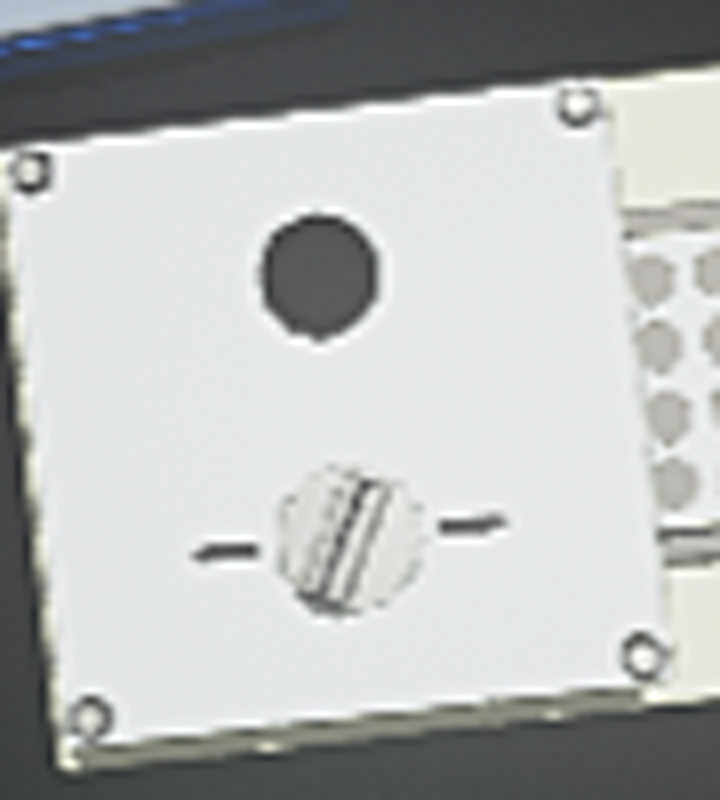

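View pics/top_z2.png

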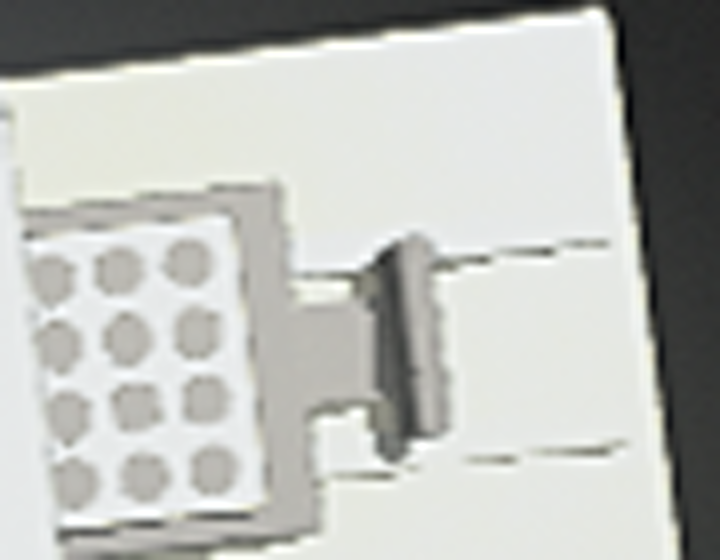

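View pics/side_z1.png

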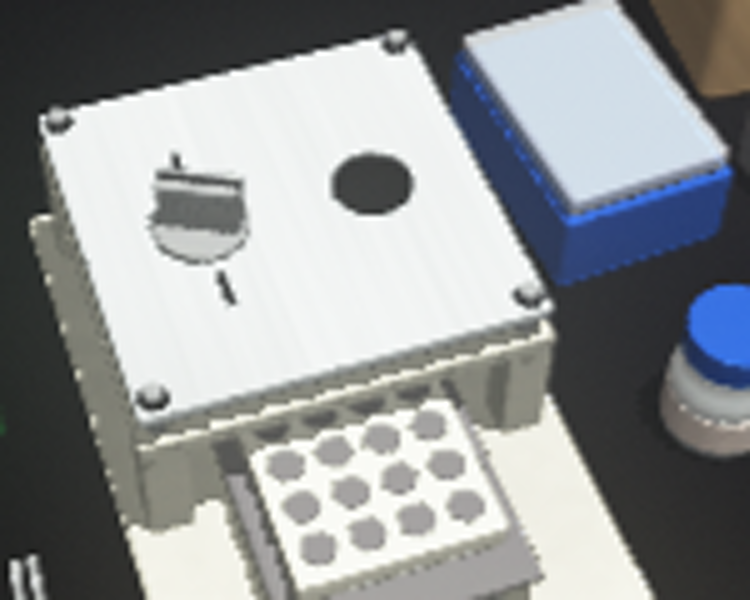

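Run:
```python
from h import *
T=np.load("top0.npy",allow_pickle=True).item(); S=np.load("side0.npy",allow_pickle=True).item()
def comp(m,seed):
    n,l,st,ce=cv2.connectedComponentsWithStats(m.astype(np.uint8),connectivity=4); k=l[seed[1],seed[0]]; return ce[k],st[k]
pt,st=comp(T["pixels"].max(2)<150,(240,179)); print(pt,st)
pT=onz(T,pt,.089); pS=onz(S,[259.04,166.6],.089); print("pad",pT,pS)
# base corners at z .01
for u in([350,146],[360,223]): print("corner",onz(T,u,.01))
Z=lambda x,y,x0=200,y0=145:(x0+(x+.5)/8-.5,y0+(y+.5)/8-.5)
m1=onz(T,Z(225,552),.088);m2=onz(T,Z(472,523),.088);print("marks",m1,m2)
d=m1-m2;print("yaw marks",np.degrees(np.arctan2(-d[0],d[1])))
a=onz(T,[350,146],.01);b=onz(T,[360,223],.01);d=a-b;yb=np.degrees(np.arctan2(d[1],d[0]));print("yaw base edge",yb)
for c in [[(30,172),(577,105)],[(90,718),(643,657)]]:
  p,q=[onz(T,Z(*u),.09) for u in c]; d=p-q; print("screws yaw",np.degrees(np.arctan2(-d[0],d[1])),np.linalg.norm(d))
sc=np.mean([onz(T,Z(*u),.091) for u in[(30,172),(577,105),(90,718),(643,657)]],0);print("screw centre",sc)
# side: screws
ZS=lambda x,y:(185+(x+.5)/5-.5,130+(y+.5)/5-.5)
q=[onz(S,ZS(*u),.091) for u in[(58,120),(396,40),(152,396),(529,294)]];print("side screws",np.round(q,4),np.mean(q,0))
w=[onz(T,Z(*u),.116) for u in[(378,483),(322,603)]];d=w[1]-w[0];print("wing",w,np.mean(w,0),np.degrees(np.arctan2(-d[0],d[1])))
w=[onz(S,ZS(*u),.116) for u in[(157,172),(243,181)]];d=w[0]-w[1];print("wing side",w,np.degrees(np.arctan2(-d[0],d[1])))
# tab top outer edge
for u in[(425,238),(445,435)]: print("tab outer top",onz(T,Z(*u,275,145),.066))
```

```text
[239.38547486 179.04469274] [233 172  14  16 179]
pad [0.59592538 0.06191953 0.089     ] [0.5955909  0.05731611 0.089     ]
corner [ 0.67457984 -0.20008644  0.01      ]
corner [ 0.48992334 -0.21644343  0.01      ]
marks [0.52067209 0.0896509  0.088     ] [0.52682418 0.02155454 0.088     ]
yaw marks 5.162307397772235
yaw base edge 5.062081551610535
screws yaw 5.184727399204029 0.15218831681485212
screws yaw 4.861679190653345 0.1521850574812445
screw centre [0.55825781 0.05847885 0.091     ]
side screws [[ 0.4759  0.1228  0.091 ]
 [ 0.627   0.1367  0.091 ]
 [ 0.4889 -0.028   0.091 ]
 [ 0.6399 -0.0146  0.091 ]] [0.55791553 0.0542275  0.091     ]
wing [array([0.53791691, 0.04556088, 0.116     ]), array([0.50655021, 0.06122921, 0.116     ])] [0.52223356 0.05339504 0.116     ] 63.45689484302698
wing side [array([0.508642  , 0.06000997, 0.116     ]), array([0.54037028, 0.04733917, 0.116     ])] 68.23053229390385
tab outer top [ 0.60270909 -0.13529854  0.066     ]
tab outer top [ 0.54726826 -0.13886165  0.066     ]
```

Results:
- **Station:** yaw is about 5.1° and the centre about (0.558, 0.0575). The two views disagree by about 4 mm in y.
- **Carrier:** the outer face of the tab is at station y ≈ -0.195, so the carrier is at about 0.035. That is within the allowed start range.
- **Wing:** it stands at about 61° from the marks, near (0.523, 0.054).

Now I'll move above the spot outside the tab, with the jaws along station x and closed.

Request:
{"api": "send_rows", "payload": {
  "moves": [0, 0, -2.95, 1.525, -3.666, 0, -1, 0, 0, -2.95, 1.525, -3.666, 0, -1, 0, 0, -2.95, 1.525, -3.666, 0, -1, 0, 0, -2.95, 1.525, -3.666, 0, -1, 0, 0, -2.95, 1.525, -3.666, 0, -1, 0, 0, -2.95, 1.525, -3.666, 0, -1, 0, 0, -2.95, 1.525, -3.666, 0, -1, 0, 0, -2.95, 1.525, -3.666, 0, -1, 0, 0, -2.95, 1.525, -3.666, 0, -1, 0, 0, -2.95, 1.525, -3.666, 0, -1, 0, 0, -2.95, 1.525, -3.666, 0, -1, 0, 0, -2.95, 1.525, -3.666, 0, -1, 0, 0, -2.95, 1.525, -3.666, 0, -1, 0, 0, -2.95, 1.525, -3.666, 0, -1, 0, 0, -2.95, 1.525, -3.666, 0, -1, 0, 0, -2.95, 1.525, -3.666, 0, -1, 0, 0, -2.95, 1.525, -3.666, 0, -1, 0, 0, -2.95, 1.525, -3.666, 0, -1, 0, 0, -2.95, 1.525, -3.666, 0, -1, 0, 0, -2.95, 1.525, -3.666, 0, -1]
}}

```text
time_s: 2.1
position: [0.5785, -0.1726, 0.2221]
tcp_rot: [[-0.086, 0.996, -0.001], [0.996, 0.086, 0.001], [0.001, -0.001, -1.0]]
force: [0.1, -1.3, -0.5]
opening: 0.005
```

Request:
{"api": "send_rows", "payload": {
  "moves": [0, 0, 0, 0, 0, -4, -1, 0, 0, 0, 0, 0, -4, -1, 0, 0, 0, 0, 0, -4, -1, 0, 0, 0, 0, 0, -3, -1, 0, 0, 0, 0, 0, -2, -1, 0, 0, 0, 0, 0, 0, -1, 0, 0, 0, 0, 0, 0, -1]
}}

```text
time_s: 2.8
position: [0.5783, -0.1711, 0.0523]
tcp_rot: [[-0.088, 0.996, -0.001], [0.996, 0.088, 0.0], [0.0, -0.001, -1.0]]
force: [-0.2, 0.5, -0.6]
opening: 0.007
```

Run:
```python
from h import *
c=capture("side"); save(c,"side1.png"); s=read_state(); print(s["position"],s["tcp_rot"].round(3).tolist(),s["force"],s["opening"],s["time_s"])
```

```text
[ 0.57903315 -0.17146452  0.05331042] [[-0.088, 0.996, 0.001], [0.996, 0.088, -0.001], [-0.001, 0.001, -1.0]] [-0.56356639  0.4197577   0.30142767] 0.003810698583885126 2.85
```

View pics/side1.png

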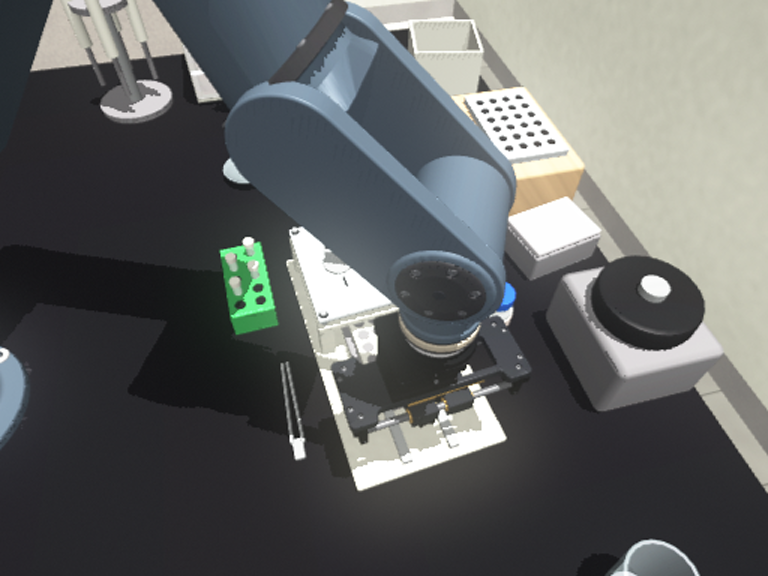

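Request:
{"api": "send_rows", "payload": {
  "moves": [0, 0, 0, 0, 0, -1.0, -1, 0, 0, 0, -0.09, 0.99, 0, -1, 0, 0, 0, -0.09, 0.99, 0, -1, 0, 0, 0, -0.05, 0.5, 0, -1, 0, 0, 0, -0.09, 1, 0, -1, 0, 0, 0, -0.09, 1, 0, -1, 0, 0, 0, -0.09, 1, 0, -1, 0, 0, 0, -0.09, 1, 0, -1, 0, 0, 0, -0.09, 1, 0, -1, 0, 0, 0, -0.09, 1, 0, -1, 0, 0, 0, -0.09, 1, 0, -1]
}}

```text
time_s: 3.95
position: [0.5701, -0.0757, 0.0427]
tcp_rot: [[-0.088, 0.996, 0.001], [0.996, 0.088, -0.001], [-0.001, 0.001, -1.0]]
force: [-1.0, -9.9, 4.2]
opening: 0.006
```

Request:
{"api": "send_rows", "payload": {
  "moves": [0, 0, 0, -0.045, 0.5, 0, -1, 0, 0, 0, -0.027, 0.3, 0, -1, 0, 0, 0, 0, 0, 0, -1]
}}

```text
time_s: 4.25
position: [0.5682, -0.0669, 0.0422]
tcp_rot: [[-0.088, 0.996, -0.002], [0.996, 0.088, 0.002], [0.002, -0.002, -1.0]]
force: [0.4, -0.3, -0.2]
opening: 0.005
```

Request:
{"api": "send_rows", "payload": {
  "moves": [0, 0, 0, -0.018, 0.2, 0, -1, 0, 0, 0, 0, 0, 0, -1]
}}

```text
time_s: 4.45
position: [0.5683, -0.0657, 0.0422]
tcp_rot: [[-0.088, 0.996, -0.001], [0.996, 0.088, 0.001], [0.001, -0.001, -1.0]]
force: [1.0, -0.2, 0.2]
opening: 0.008
```

Request:
{"api": "send_rows", "payload": {
  "moves": [0, 0, 0, -0.018, 0.2, 0, -1, 0, 0, 0, 0, 0, 0, -1]
}}

```text
time_s: 4.65
position: [0.5685, -0.0641, 0.0424]
tcp_rot: [[-0.088, 0.996, -0.0], [0.996, 0.088, 0.0], [0.0, -0.0, -1.0]]
force: [-1.1, -0.2, 0.2]
opening: 0.006
```

Request:
{"api": "send_rows", "payload": {
  "moves": [0, 0, 0, -0.018, 0.2, 0, -1, 0, 0, 0, 0, 0, 0, -1]
}}

```text
time_s: 4.85
position: [0.5686, -0.0626, 0.0426]
tcp_rot: [[-0.088, 0.996, 0.0], [0.996, 0.088, -0.0], [-0.0, 0.0, -1.0]]
force: [-0.1, -1.0, -0.6]
opening: -0.001
```

Request:
{"api": "send_rows", "payload": {
  "moves": [0, 0, 0, 0.09, -1, 0, -1, 0, 0, 0, 0.18, -2, 0, -1, 0, 0, 0, 0, -3, 3, -1, 0, 0, 0, 0, -3, 4, -1, 0, 0, 0, -1, -4, 4, -1, 0, 0, 0, -2, -4, 4, -1, 0, 0, 0, -2, -4, 2, -1, 0, 0, 0, -2, -4, 0, -1, 0, 0, 0, 0, 0, 0, -1]
}}

```text
time_s: 5.75
position: [0.5041, -0.3068, 0.2021]
tcp_rot: [[-0.082, 0.997, 0.002], [0.997, 0.082, -0.004], [-0.005, 0.002, -1.0]]
force: [-0.2, 0.2, -0.1]
opening: 0.002
```

Run:
```python
from h import *
for n in("side","top"):
    c=capture(n); save(c,n+"2.png"); np.save(n+"2.npy",c,allow_pickle=True)
s=read_state(); print(s["position"],s["force"],s["time_s"])
```

```text
[ 0.50497161 -0.30176768  0.20068185] [-0.39180346  0.08754705 -0.01393786] 5.85
```

View pics/side2.png

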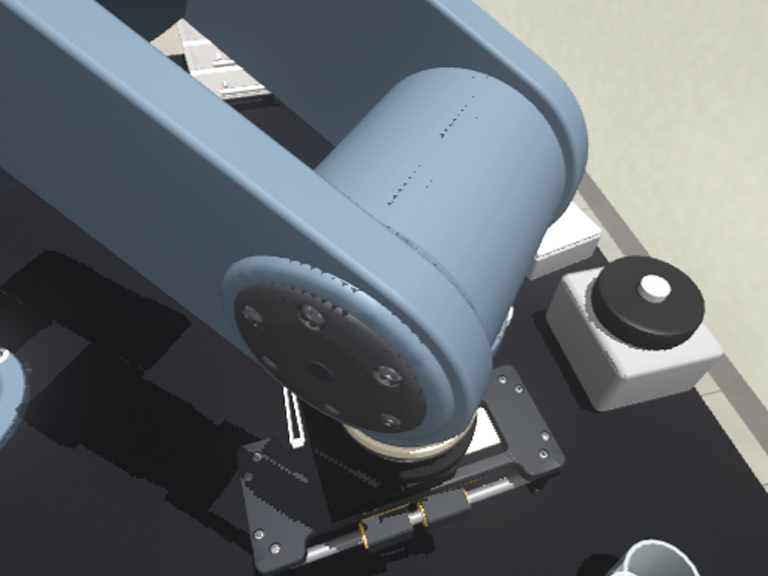

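View pics/top2.png

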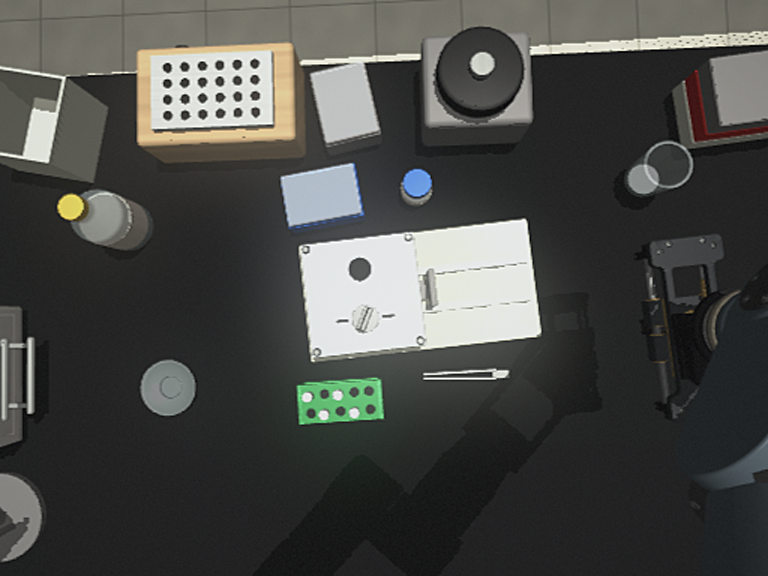

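The top view is clear. The tab is now at about (431,289) in ×1.5 pixels, right up against the cover, and the bystanders haven't moved. I'll check the tab position.

Run:
```python
from h import *
T=np.load("top2.npy",allow_pickle=True).item(); save(T,"top2z.png",10,(270,165,310,220)); save(T,"top2w.png",14,(222,195,262,230))
```

```text
(no output)
```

View pics/top2z.png

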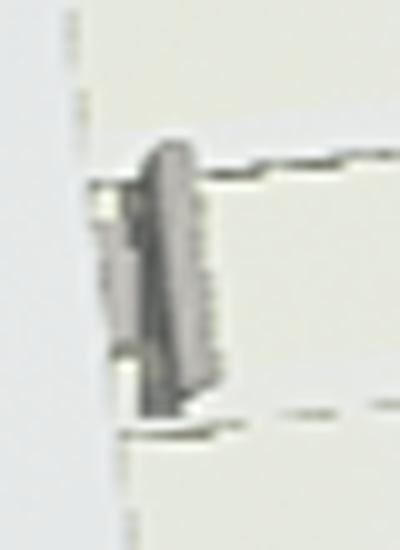

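View pics/top2w.png

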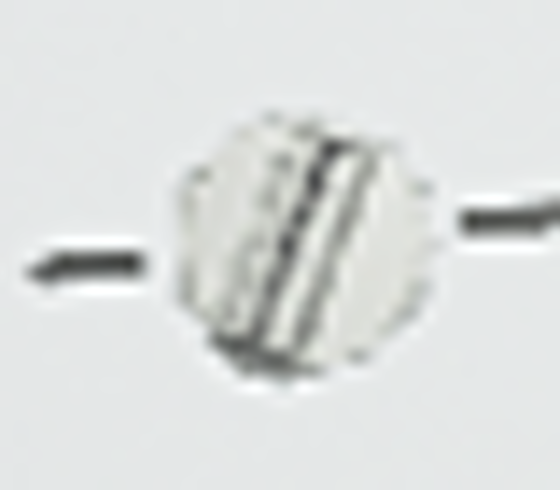

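Run:
```python
from h import *
T=np.load("top2.npy",allow_pickle=True).item()
c0=np.array([.558,.0575]); n=np.array([-.0889,.996]);e=np.array([.996,.0889])
for u in[(197,150),(220,380)]:
    p=onz(T,(270+u[0]/10-.45,165+u[1]/10-.45),.066)[:2]; print("tab",p,(p-c0)@e,(p-c0)@n)
for l in([(327,150),(262,330)],[(370,155),(305,345)],[(285,160),(228,315)]):
    w=[onz(T,(222+a/14-.46,195+b/14-.46),.116)[:2] for a,b in l]; d=w[1]-w[0]; print(w,np.mean(w,0),np.degrees(np.arctan2(-d[0],d[1])))
```

```text
tab [ 0.59349387 -0.04894105] 0.025889280723798702 -0.10917068792304505
tab [ 0.54155241 -0.05247509] -0.026158588405944583 -0.10807299688563557
[array([0.53735571, 0.04964665]), array([0.51038735, 0.06019502])] [0.52387153 0.05492083] 68.63760179455575
[array([0.5364214 , 0.04314299]), array([0.50795432, 0.05373301])] [0.52218786 0.048438  ] 69.59433918748759
[array([0.53601371, 0.05606049]), array([0.51278727, 0.06529709])] [0.52440049 0.06067879] 68.31348407138067
```

The tab's outer face is at station y ≈ -0.1086, which matches home. The wing angle is about 68.6° in world axes, or 63.5° from the marks, with its axis at (0.5237, 0.0545). I'll go above the wing with the jaws across it.

Request:
{"api": "send_rows", "payload": {
  "moves": [0, 0, 5.3, 0.156, 2.97, 0, 1, 0, 0, 5.3, 0.156, 2.97, 0, 1, 0, 0, 5.3, 0.156, 2.97, 0, 1, 0, 0, 5.3, 0.156, 2.97, 0, 1, 0, 0, 5.3, 0.156, 2.97, 0, 1, 0, 0, 5.3, 0.156, 2.97, 0, 1, 0, 0, 5.3, 0.156, 2.97, 0, 1, 0, 0, 5.3, 0.156, 2.97, 0, 1, 0, 0, 5.3, 0.156, 2.97, 0, 1, 0, 0, 5.3, 0.156, 2.97, 0, 1, 0, 0, 5.3, 0.156, 2.97, 0, 1, 0, 0, 5.3, 0.156, 2.97, 0, 1, 0, 0, 0, 0, 0, 0, 1, 0, 0, 0, 0, 0, 0, 1]
}}

```text
time_s: 7.25
position: [0.5239, 0.0574, 0.2003]
tcp_rot: [[-0.932, 0.362, -0.001], [0.362, 0.932, -0.0], [0.001, -0.001, -1.0]]
force: [0.1, 0.2, 0.1]
opening: 0.989
```

Request:
{"api": "send_rows", "payload": {
  "moves": [0, 0, 0, 0, -0.25, -3, 1, 0, 0, 0, 0, 0, -3, 1, 0, 0, 0, 0, 0, -2, 1, 0, 0, 0, 0, 0, -1, 1, 0, 0, 0, 0, 0, -1, 1, 0, 0, 0, 0, 0, 0, 1]
}}

```text
time_s: 7.85
position: [0.5242, 0.053, 0.0999]
tcp_rot: [[-0.931, 0.365, -0.002], [0.365, 0.931, 0.0], [0.002, -0.0, -1.0]]
force: [-0.7, -0.4, 0.7]
opening: 1.002
```

Run:
```python
from h import *
c=capture("side"); save(c,"side3.png",5,(170,120,320,240)); s=read_state(); print(s["position"],s["force"],s["time_s"])
```

```text
[0.52471777 0.05304844 0.10067247] [ 0.39814476 -0.19416131 -0.05470562] 7.9
```

View pics/side3.png

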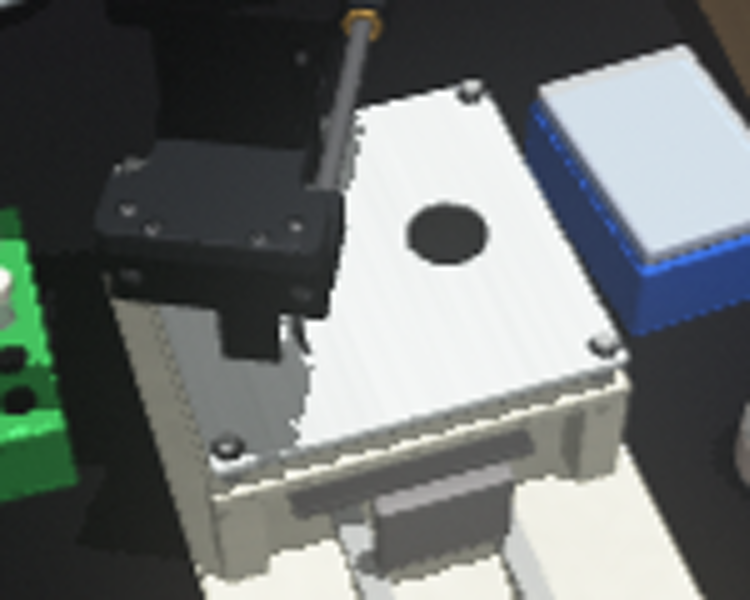

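The side view shows the gripper straddling the fastener, clear of the cover, and the carrier tab tucked in at the frame. I'll lower slightly and close.

Request:
{"api": "send_rows", "payload": {
  "moves": [0, 0, 0, 0, 0.1, -0.4, 1, 0, 0, 0, 0, 0, 0, -1, 0, 0, 0, 0, 0, 0, -1, 0, 0, 0, 0, 0, 0, -1, 0, 0, 0, 0, 0, 0, -1, 0, 0, 0, 0, 0, 0, -1, 0, 0, 0, 0, 0, 0, -1, 0, 0, 0, 0, 0, 0, -1, 0, 0, 0, 0, 0, 0, -1]
}}

```text
time_s: 8.8
position: [0.5246, 0.0543, 0.0967]
tcp_rot: [[-0.931, 0.364, -0.0], [0.364, 0.931, -0.0], [0.0, -0.0, -1.0]]
force: [0.9, 0.4, 0.3]
opening: 0.358
```

Request:
{"api": "send_rows", "payload": {
  "moves": [0, 0, 0, 0, 0, 0, -1, 0, 0, 0, 0, 0, 0, -1, 0, 0, 0, 0, 0, 0, -1, 0, 0, 0, 0, 0, 0, -1, 0, 0, 0, 0, 0, 0, -1, 0, 0, 0, 0, 0, 0, -1]
}}

```text
time_s: 9.4
position: [0.5246, 0.0543, 0.0967]
tcp_rot: [[-0.931, 0.364, 0.0], [0.364, 0.931, -0.0], [-0.0, -0.0, -1.0]]
force: [-0.5, -1.2, -0.1]
opening: 0.138
```

The opening is 12 mm, the wing's thickness, so it is gripped. I'll turn it clockwise by 63.5°.

Request:
{"api": "send_rows", "payload": {
  "moves": [0, 0, -4, 0, 0, 0, -1, 0, 0, -4, 0, 0, 0, -1, 0, 0, -4, 0, 0, 0, -1, 0, 0, -4, 0, 0, 0, -1, 0, 0, -4, 0, 0, 0, -1, 0, 0, -4, 0, 0, 0, -1, 0, 0, -4, 0, 0, 0, -1, 0, 0, -4, 0, 0, 0, -1, 0, 0, -4, 0, 0, 0, -1, 0, 0, -4, 0, 0, 0, -1, 0, 0, -4, 0, 0, 0, -1, 0, 0, -4, 0, 0, 0, -1, 0, 0, -4, 0, 0, 0, -1, 0, 0, -4, 0, 0, 0, -1, 0, 0, -4, 0, 0, 0, -1, 0, 0, -3.5, 0, 0, 0, -1, 0, 0, 0, 0, 0, 0, -1, 0, 0, 0, 0, 0, 0, -1, 0, 0, 0, 0, 0, 0, -1]
}}

```text
time_s: 11.3
position: [0.5244, 0.0542, 0.0967]
tcp_rot: [[-0.091, 0.996, -0.0], [0.996, 0.091, -0.0], [-0.0, -0.0, -1.0]]
force: [-1.6, -1.4, 0.1]
opening: 0.135
```

Turned to 5.2° in world axes, which matches the station yaw. I'll release, lift, and move toward −y to look from above.

Request:
{"api": "send_rows", "payload": {
  "moves": [0, 0, 0, 0, 0, 0, 0, 0, 0, 0, 0, 0, 0, 0, 0, 0, 0, 0, 0, 0, 0, 0, 0, 0, 0, 0, 0, 0, 0, 0, 0, 0, 0, 0, 0, 0, 0, 0, 0, 0, 0, 0, 0, 0, 0, 0, 0, 0, 0, 0, 0, 0, 0, 0, 2, 0, 0, 0, 0, 0, 0, 4, 0, 0, 0, 0, 0, 0, 4, 0, 0, 0, 0, 0, -4.5, 0, -1, 0, 0, 0, 0, -4.5, 0, -1, 0, 0, 0, 0, -4.5, 0, -1, 0, 0, 0, 0, -4.5, 0, -1, 0, 0, 0, 0, -4.5, 0, -1, 0, 0, 0, 0, -4.5, 0, -1, 0, 0, 0, 0, -3, 0, -1, 0, 0, 0, 0, 0, 0, -1]
}}

```text
time_s: 13.1
position: [0.5249, -0.2504, 0.1967]
tcp_rot: [[-0.085, 0.996, 0.002], [0.996, 0.085, -0.003], [-0.003, 0.002, -1.0]]
force: [-1.1, 0.5, 0.2]
opening: 0.007
```

Run:
```python
from h import *
c=capture("top"); save(c,"top4.png",8,(200,145,295,220)); save(c,"top4f.png"); s=read_state(); print(s["position"],s["force"],s["time_s"],s["opening"])
np.save("top4.npy",c,allow_pickle=True)
```

```text
[ 0.52436687 -0.24762291  0.1964577 ] [ 0.92177619  0.79676296 -0.23369939] 13.15 0.008152084048807422
```

View pics/top4.png

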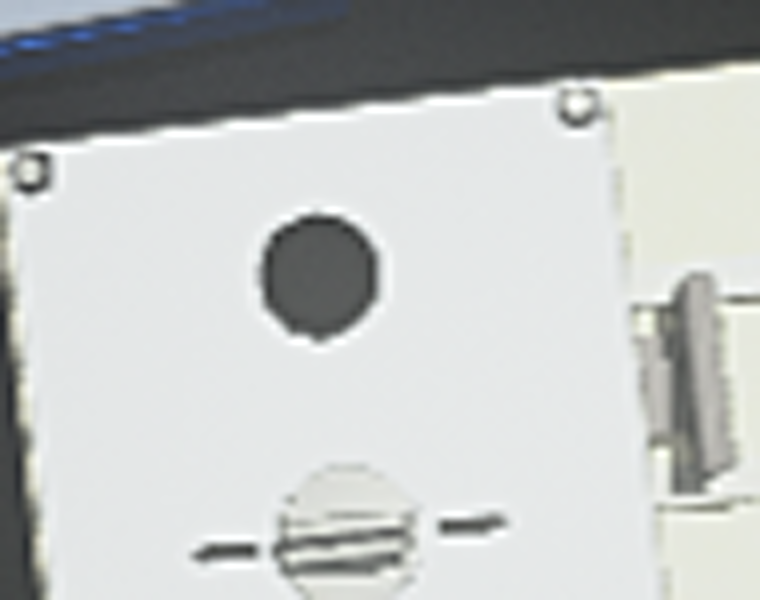

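View pics/top4f.png

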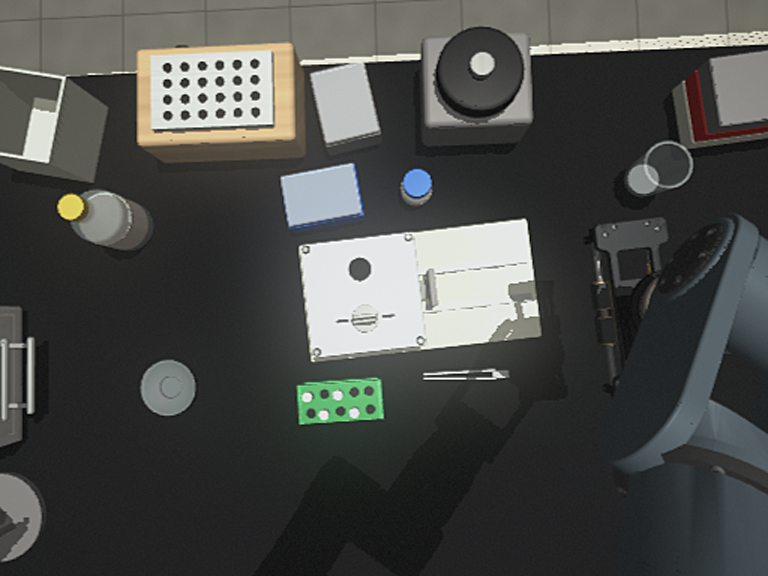

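The slot lines up with the marks and the tab is still home. Next I'll press the pad at (0.596, 0.060).

Request:
{"api": "send_rows", "payload": {
  "moves": [0, 0, 0, 0.89, 3.85, 0, -1, 0, 0, 0, 0.89, 3.85, 0, -1, 0, 0, 0, 0.89, 3.85, 0, -1, 0, 0, 0, 0.89, 3.85, 0, -1, 0, 0, 0, 0.89, 3.85, 0, -1, 0, 0, 0, 0.89, 3.85, 0, -1, 0, 0, 0, 0.89, 3.85, 0, -1, 0, 0, 0, 0.89, 3.85, 0, -1, 0, 0, 0, 0, 0, 0, -1, 0, 0, 0, 0, 0, -4, -1, 0, 0, 0, 0, 0, -3, -1, 0, 0, 0, 0, 0, -2, -1, 0, 0, 0, 0, 0, -1, -1, 0, 0, 0, 0, 0, 0, -1]
}}

```text
time_s: 14.55
position: [0.5942, 0.0627, 0.0954]
tcp_rot: [[-0.09, 0.996, -0.004], [0.996, 0.09, 0.0], [0.001, -0.004, -1.0]]
force: [0.5, 0.2, -0.2]
opening: 0.007
```

Request:
{"api": "send_rows", "payload": {
  "moves": [0, 0, 0, 0, 0, -0.4, -1, 0, 0, 0, 0, 0, -0.4, -1, 0, 0, 0, 0, 0, -0.3, -1, 0, 0, 0, 0, 0, 0, -1, 0, 0, 0, 0, 0, 0, -1]
}}

```text
time_s: 15.05
position: [0.5966, 0.0623, 0.0876]
tcp_rot: [[-0.09, 0.996, 0.002], [0.996, 0.09, -0.0], [-0.0, 0.002, -1.0]]
force: [-1.8, 1.3, 8.6]
opening: 0.005
```

Request:
{"api": "send_rows", "payload": {
  "moves": [0, 0, 0, 0, 0, -0.3, -1, 0, 0, 0, 0, 0, -0.3, -1, 0, 0, 0, 0, 0, -0.2, -1, 0, 0, 0, 0, 0, 0, -1, 0, 0, 0, 0, 0, 0, -1]
}}

```text
time_s: 15.55
position: [0.5966, 0.0623, 0.0805]
tcp_rot: [[-0.09, 0.996, 0.003], [0.996, 0.09, -0.0], [-0.001, 0.003, -1.0]]
force: [-3.3, 0.6, 12.3]
opening: 0.004
```

Request:
{"api": "send_rows", "payload": {
  "moves": [0, 0, 0, 0, 0, -0.2, -1, 0, 0, 0, 0, 0, 0, -1, 0, 0, 0, 0, 0, 0, -1]
}}

```text
time_s: 15.85
position: [0.5966, 0.0623, 0.0787]
tcp_rot: [[-0.09, 0.996, 0.003], [0.996, 0.09, -0.0], [-0.001, 0.003, -1.0]]
force: [-3.5, 0.1, 14.1]
opening: 0.004
```

Request:
{"api": "send_rows", "payload": {
  "moves": [0, 0, 0, 0, 0, -0.2, -1, 0, 0, 0, 0, 0, 0, -1, 0, 0, 0, 0, 0, 0, -1]
}}

```text
time_s: 16.15
position: [0.5967, 0.0623, 0.0783]
tcp_rot: [[-0.09, 0.996, 0.003], [0.996, 0.09, -0.001], [-0.001, 0.003, -1.0]]
force: [-6.3, -0.5, 23.3]
opening: 0.003
```

Request:
{"api": "send_rows", "payload": {
  "moves": [0, 0, 0, 0, 0, -0.2, -1, 0, 0, 0, 0, 0, 0, -1, 0, 0, 0, 0, 0, 0, -1]
}}

```text
time_s: 16.45
position: [0.5967, 0.0623, 0.0782]
tcp_rot: [[-0.09, 0.996, 0.004], [0.996, 0.09, -0.001], [-0.001, 0.004, -1.0]]
force: [-8.5, -0.1, 33.2]
opening: 0.011
```

Run:
```python
from h import *
c=capture("side"); save(c,"side5.png"); s=read_state(); print(s["position"],s["force"],s["time_s"])
```

```text
[0.59668488 0.06229796 0.07820721] [-8.71631512  0.43971013 32.12175287] 16.5
```

View pics/side5.png

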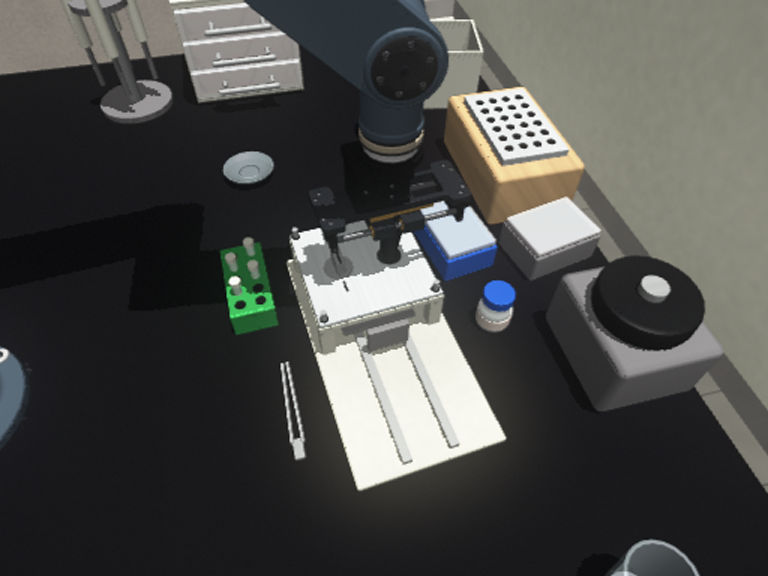

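The cover is on its hard stop: z no longer changes while the force climbs. I'll ease back to about 23 N, then hand in.

Request:
{"api": "send_rows", "payload": {
  "moves": [0, 0, 0, 0, 0, 0.2, -1, 0, 0, 0, 0, 0, 0, -1, 0, 0, 0, 0, 0, 0, -1]
}}

```text
time_s: 16.8
position: [0.5966, 0.0623, 0.0783]
tcp_rot: [[-0.09, 0.996, 0.003], [0.996, 0.09, -0.0], [-0.001, 0.003, -1.0]]
force: [-6.5, 0.2, 22.5]
opening: 0.005
```

Run:
```python
from h import *
s=read_state(); print(s["position"],s["force"],s["time_s"])
if s["force"][2]>17 and s["position"][2]<.0795: print(hand_in())
```

```text
[0.59663359 0.0622987  0.07831059] [-6.4549373   0.21223743 22.46064968] 16.8
the job is handed in; nothing more can be done
None
```

I pushed the carrier home, turned the fastener into line with the marks and pressed the cover flush. I handed in at 16.8 s with the arm still holding the cover down; no verdict was reported.

- **Carrier:** the last top view put the tab's outer face at station y about -0.1086 m, so the carrier is at about 0.121 m, inside the allowed 0.115 to 0.1245.
- **Fastener:** I gripped the wing (12 mm opening, as expected) and turned it 63.5° clockwise. In the top view its slot runs parallel to the marks to within about 1°.
- **Cover:** it stopped moving at tool height 78.3 mm against the expected 79 mm, while the force climbed to 33 N. I eased off to 22.5 N, and the height held.
- **Bystanders:** none of the four appeared to have moved in the last pictures.

**Disagreement:** the two cameras gave the station's y position about 4 mm apart, so I used a value between them. The carrier figure could be off by about 2 mm because of this.

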